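Put the mallet away in its sprung collar

ROBOT

A 6-joint arm with a two-finger parallel gripper is mounted at the origin on a cart in front of the work surface, level with it; the furniture and walls round the work are solid. World frame = base frame: x ahead of the robot, y to its left, z up, the work surface at z = 0. Lengths are in m, angles in rad, forces in N, time in s.
With the tool pointing down it reaches from about 0.3 to 0.775 m from the base axis. Payload 14.6 kg.
Tool frame: the origin (TCP) lies on the centre line of the jaws, within the pads' length; the fingertips stand 11 mm ahead of it and the grasp point (between the pads) lies 8 mm behind it; y points along the fingers, x is the direction in which the jaws open and shut, and the axes are right-handed (so a half turn about y gives the same grasp; the last joint's range is limited). The gripper opens to 94 mm and grips with 3 to 60 N. Pads are 16 mm wide; open, the fingers measure 119 mm over their backs; the gripper's body (75 mm by 177 mm) begins 78 mm behind the grasp point.
Start: joints at [-1.268, 0.3, 1.521, -0, 1.321, -0.067], TCP at [0.199, -0.513, 0.216] pointing down, gripper open.
Joint ranges: [-3.03, 3.03], [-0.79, 2.21], [0.23, 2.52], [-1.04, 4.18], [0, 3.07], [-2.55, 2.55]. Speed limits (rad/s): [2.22, 2.22, 2.57, 3.14, 3.14, 3.14].

INTERFACE

Orientations are given as [roll, pitch, yaw] about the fixed x, y, z axes, in that order (R = Rz(yaw) Ry(pitch) Rx(roll)).
In Python, from station import ctrl, imaging gives the robot as it stands. The module is installed in compiled form; this text tells all that it offers.
- The arm moves only by the tool apply_moves, never from a script. Its argument "deltas" is a list of rows, each an object with "dp": the shift along the tool's x, y, z in m, a list of three; "roll": the turn about the tool's y in rad; "grip": the closure, from -1 (fully open) to 1 (shut). In form: [{"dp": [tx, ty, tz], "roll": roll, "grip": grip}, ...]. A call has 1 to 10 rows; each row shifts and turns the commanded pose from where the row before left it, along the tool's axes as they then stand; what a row does not reach is not made up. A row lasts 1/8 s, in which the tool goes at most 62.5 mm and 10.7 degrees, less where a joint would pass 70% of its speed; a pose out of reach is approached as far as the arm can. A call with a gripper value outside its range is refused whole. The fingers move at their own pace and stop on an object; "newtons" is the grip in N (left out, the last holds). Time passes only in rows, so rows that do not move let the fingers close. It gives the time, the measured TCP pose, the force and the opening at its end, in the units of the state.
- ctrl.get_obs(): the state, without advancing time (a new reading comes with each control period).
- imaging.camera(name): name is "side" or "top"; returns the picture (400x640x3 uint8, blue, green, red); there is no depth.
- imaging.camera_info(name): a dict with "K" (3x3 intrinsics, pixels), "D" ([k1, k2, p1, p2, k3] as OpenCV has them; the pictures are not rectified), "world_from_camera" (4x4, takes a point from camera to world coordinates). Camera axes: x right, y down, z forward; pixel columns grow to the right and rows downward; lengths in m; the calibration is good to about 2 mm. A picture is of the moment at which its call begins. camera_info takes no time and is no camera call.
- ctrl.hand_in(): hands the job in, once; it reports no verdict.
The state is a dict: "time_s": time; "qpos": joint angles; "joint_vel": joint speeds; "tau": joint torques, N m; "ee_pos": TCP position; "eef_rot": TCP orientation; "force": force on the tool from outside, world axes, zero at the start; "moment": the same for the moment, N m; "grip_width": finger opening in m.
Only numpy, scipy, OpenCV 4.12 (cv2) and the standard library are available. Lean on these libraries where they do the work, as an engineer would, in place of code of your own. Each camera call takes 0.05 s, during which the arm holds its last target. There are 200 camera calls.

TASK

The small wooden mallet has been left standing in the bored tool block. Put it away in its collar on the bench stand: lower it handle-first through the ring, ease it down past the spring plunger, and press it home until the plunger snaps into the groove under the head and the head sits flat on the ring, then let go. Go in gently and by feel, never forcing it against the stand, and leave the other things on the bench where they are.

Things in the scene. Friction and masses are not known exactly. Their poses are not given: they have to be found in the camera images.
- mallet: Small pale wooden mallet, 0.2-0.3 kg, head up. Origin: handle axis at the flat underside of the head, z up. Head 36 (x) x 80 (y) x 46 mm (z 0 to 46); grip its 80 x 46 cheeks (facing x). Handle round, 18 mm thick, down to z -105; lowest 19 mm taper to a blunt 6 mm tip. Brass ferrule under the head, its 9 mm thick groove open from z -11.7 to -19.6 mm.
- tool_block: Bored wooden block, fixed, 72 (x) x 130 (y) x 60 mm high, origin at the centre of its underside. Upright bores 50 mm deep: at y +31 mm one of 21.5 mm, where the mallet stands at the start (underside of its head 115 mm above the bench, turned up to 0.6 rad from the block); at y -36 mm an empty one of 15.5 mm.
- stand: Grey bench stand, fixed, with steel post and collar. Origin on the bench under the collar's nominal axis; x points from collar to post, z up. Base 125 x 100 x 12 mm (x -10 to 115); post 16 mm thick, 185 mm tall, at x +80 mm. The clamps hold the collar on the post against the forces of this job.
- collar_low (a point): Centre of the collar's top at its lowest setting, 121 mm above the stand's origin. Collar: upright ring, 40 mm outside, 20 mm bore, 24 mm high; the head seats on its flat top. It was clamped on the post by hand, so its true place is not known: 0 to 30 mm above this point and up to 3.6 mm either way along the stand's y. Find it by feel or camera.
- plunger (a joint): Brass spring plunger on the ring's -y side, 16 mm below its top; m: 0 = round nose fully out, 5.5 mm from the bore's axis; grows as the nose is pushed back. Spring 2.1 N plus 0.6 N per mm. The full handle holds it back 1.5 to 4.5 mm; in the groove it returns to 0, only within about 1 mm of the head's seat. Sliding past it takes 4 to 9 N, more than the mallet's weight.
- thumb_plane: Bystander: wooden thumb plane, 25 x 60 x 34 mm, on the bench; leave it.
- cork_block: Bystander: cork block, 44 x 70 x 28 mm, on the bench; leave it.
- gouge: Bystander: gouge with wooden handle, 225 mm long, on the bench; leave it.
- sanding_block: Bystander: wooden sanding block, 58 x 88 x 34 mm, on the bench; leave it.
- sanding_stick: Bystander: sanding stick, 148 x 12 x 7 mm, on the bench between block and stand; leave it.
There are look-alikes about, which are no part of the job. What is meant by the mallet is not green or grey, and is the smaller of those in its own colour.

How it is judged:
By the outcome, as a careful person would: the job done as asked, in the order asked, and still so for the second after the job is handed in, with the robot touching nothing.
It also fails if it takes over 72 s, if anything falls off the work surface, if the arm or the gripper's body presses on something with over 40 N, if the wrist force passes 120 N, or if a joint passes its speed limit or range.

## Working session

There is one attempt and no reset: what is moved stays moved. The work goes in short steps, Python scripts to look and compute and a tool call to move; the robot and the scene stay as the last step left them, time stands still between calls to the robot, and variables do not carry over. Pictures are saved under pics/ and viewed, about 8 in all and at most 12, crops included, and the job is handed in when it is done.

Besides the shell and the picture viewer there is one more tool, called after ">>>" by a JSON object that holds its "op" and its "data", one argument or row to a line. apply_moves: Moves the arm, as the interface text tells. Its arguments: {"type":"object","properties":{"deltas":{"type":"array"},"newtons":{"type":"number"}},"required":["deltas"]}

```bash
mkdir -p pics; python3 - <<'E'
from station import ctrl, imaging
import cv2, numpy as np
np.set_printoptions(precision=4,suppress=True)
for n in ("top","side"):
    im=imaging.camera(n); cv2.imwrite(f"pics/{n}0.png",im)
    i=imaging.camera_info(n); print(n,i["K"],i["D"],i["world_from_camera"])
print(ctrl.get_obs())
E
```

```text
top [[491.2611   0.     323.3469]
 [  0.     491.2611 202.6686]
 [  0.       0.       1.    ]] [-0.0333  0.      0.      0.      0.    ] [[-0.0269 -0.9948  0.0984  0.4317]
 [-0.9996  0.027  -0.0006  0.0127]
 [-0.0021 -0.0984 -0.9951  1.2361]
 [ 0.      0.      0.      1.    ]]
side [[392.6609   0.     319.4692]
 [  0.     392.6609 199.7885]
 [  0.       0.       1.    ]] [-0.0377  0.      0.      0.      0.    ] [[ 0.9446 -0.1928  0.2658  0.3457]
 [-0.3284 -0.5602  0.7605 -0.6396]
 [ 0.0023 -0.8056 -0.5924  0.6116]
 [ 0.      0.      0.      1.    ]]
{'time_s': 0.1, 'qpos': array([-1.2676,  0.3004,  1.5215,  0.    ,  1.3207, -0.0666]), 'joint_vel': array([-0.0011, -0.0007, -0.001 , -0.0001, -0.0004,  0.0024]), 'tau': array([  0.0001, -53.2645, -35.3286,   0.0709,   0.0235,  -0.    ]), 'ee_pos': array([ 0.1987, -0.5126,  0.216 ]), 'eef_rot': array([-1.5707,  0.001 , -1.201 ]), 'force': array([-0.5408, -0.8238, -0.4548]), 'moment': array([ 0.001 ,  0.0316, -0.0481]), 'grip_width': 0.09385108671767649}
```

View pics/top0.png

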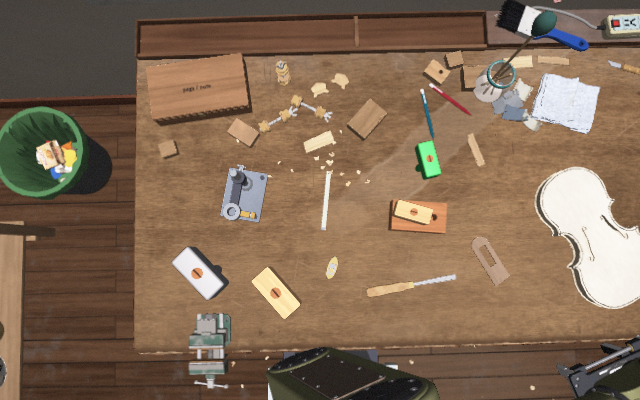

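View pics/side0.png

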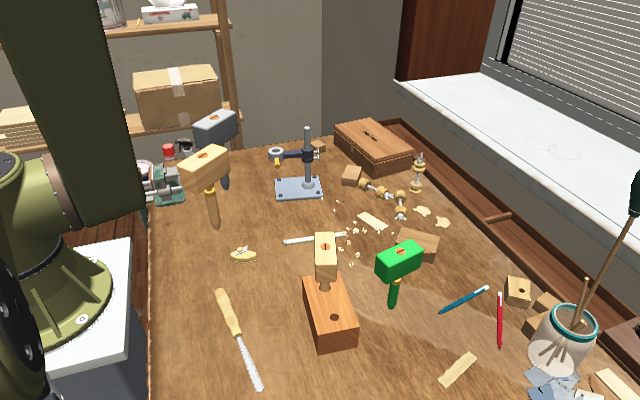

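```bash
python3 - <<'E'
import cv2, numpy as np
t=cv2.imread("pics/top0.png"); s=cv2.imread("pics/side0.png")
def c(im,x,y,w,h,k): return cv2.resize(im[y:y+h,x:x+w],None,fx=k,fy=k,interpolation=cv2.INTER_CUBIC)
a=np.hstack([c(t,215,160,60,66,6.6666)[:440,:400],c(t,385,190,70,52,5.7)[:296,:399].copy() if 0 else cv2.copyMakeBorder(c(t,385,190,66,52,6),0,128,0,4,0)])
cv2.imwrite("pics/c1.png",a)
b=np.hstack([c(s,265,120,65,85,6),c(s,295,225,65,130,4)[:510,:] if 0 else cv2.copyMakeBorder(c(s,295,225,68,127,4),0,2,0,0,0)])
cv2.imwrite("pics/c2.png",b); print(a.shape,b.shape)
E
```

```text
(440, 800, 3) (510, 662, 3)
```

View pics/c1.png

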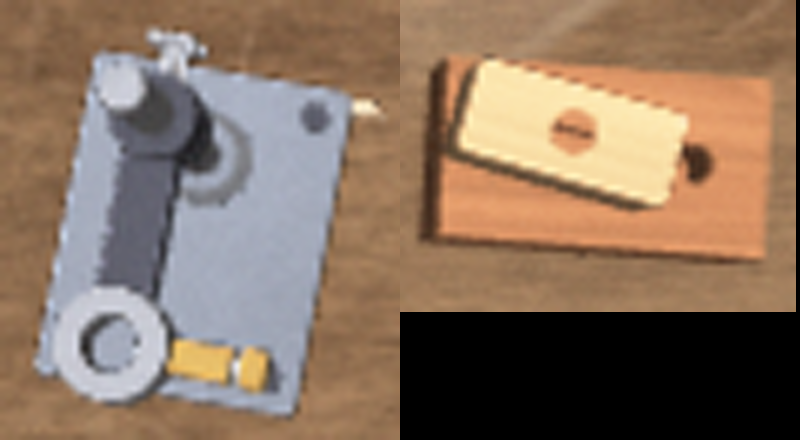

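View pics/c2.png

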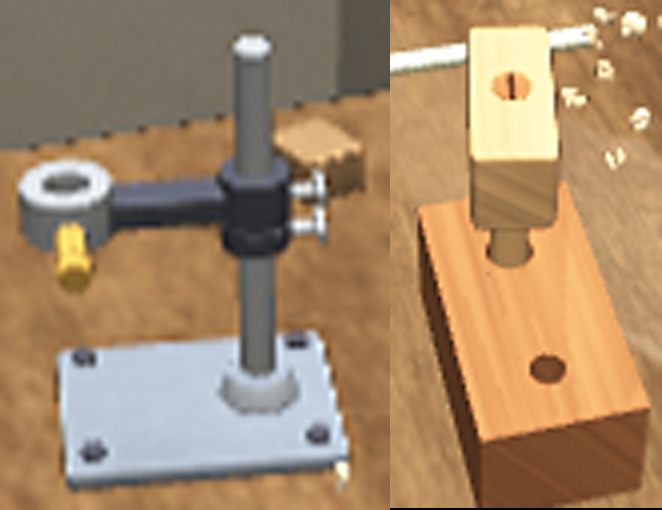

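```bash
cat > geo.py <<'E'
import numpy as np, cv2
from station import imaging
def proj(n,P):
    i=imaging.camera_info(n); T=np.linalg.inv(i["world_from_camera"])
    p,_=cv2.projectPoints(np.atleast_2d(np.array(P,float)),cv2.Rodrigues(T[:3,:3])[0],T[:3,3],i["K"],np.array(i["D"]))
    return p[:,0]
def pix(c,k,ox,oy): return (np.array(c,float)+.5)/k-.5+[ox,oy]
def place(x,y,yaw,P):
    P=np.array(P,float); c,s=np.cos(yaw),np.sin(yaw)
    return np.c_[x+c*P[:,0]-s*P[:,1],y+s*P[:,0]+c*P[:,1],P[:,2]]
E
python3 - <<'E'
from geo import *
from scipy.optimize import least_squares
np.set_printoptions(precision=4,suppress=True)
T1=lambda c:pix(c,6.6666,215,160); T2=lambda c:pix(c,6,385-400/6,190)
S1=lambda c:pix(c,6,265,120); S2=lambda c:pix(c,4,295-390/4,225)
# top image: up = +x, left = +y
def fit(model,top,side,p0,name):
    f=lambda p:np.r_[(proj("top",model(p)[0])-top).ravel(),(proj("side",model(p)[1])-side).ravel()]
    r=least_squares(f,p0); print(name,r.x); print(f(r.x).reshape(-1,2).round(2).tolist()); return r.x
xa,xb=-.010,.115
base=[[xb,.05,.012],[xb,-.05,.012],[xa,-.05,.012],[xa,.05,.012]]
def stand(p):
    x,y,w,h,dy=p
    P=base+[[.08,0,.185],[0,dy,h]]
    return place(x,y,w,P),place(x,y,w,P)
# side: left=?; order corners same as base
top=T1([(93,55),(350,97),(296,413),(40,373),(123,83),(112,344)])
# side view: x right, so +x edge is right; +y far
side=S1([(318,330),(348,462),(70,478),(62,350),(252,45),(65,185)])
fit(stand,top,side,[.4,.2,0.1,.13,0],"stand")
B=[[.036,.065,.06],[.036,-.065,.06],[-.036,-.065,.06],[-.036,.065,.06],[0,-.036,.06]]
def block(p): P=place(*p,B); return P,P
fit(block,T2([(447,58),(770,78),(765,257),(437,238),(697,163)]),S2([(565,185),(648,408),(485,440),(420,212),(547,369)]),[.4,-.2,0],"block")
M=[[.018,.04,.161],[.018,-.04,.161],[-.018,-.04,.161],[-.018,.04,.161],[0,0,.161]]
def mal(p): P=place(*p,M); return P,P
m=fit(mal,T2([(483,60),(690,115),(661,207),(461,150),(575,131)]),S2([(549,28),(556,158),(470,156),(470,28),(511,86)]),[.4,-.2,-.2],"mallet")
E
```

```text
stand [ 0.5279  0.2199 -0.1886  0.1241  0.0018]
[[0.63, -0.99], [1.01, -1.02], [0.51, 0.47], [-0.38, 0.03], [0.48, 0.56], [0.01, -0.11], [0.13, -0.44], [0.53, -2.09], [-0.84, -0.76], [-1.5, -0.33], [-0.1, -0.35], [-0.01, 0.01]]
block [ 0.5106 -0.218  -0.0943]
[[0.92, -0.33], [0.88, -0.06], [0.42, -0.05], [0.98, -0.49], [0.38, -0.15], [-0.26, -0.92], [0.53, -0.69], [-1.0, 0.24], [-0.96, -1.02], [0.16, -0.72]]
mallet [ 0.5132 -0.1871 -0.3177]
[[0.61, -1.07], [1.07, 0.13], [1.55, 0.47], [-0.18, -0.45], [0.55, 0.09], [-0.11, -1.35], [0.5, -0.92], [-0.64, -0.18], [-0.9, -1.16], [-0.25, -0.08]]
```

Candidates: pale mallet in the block, top (417,212) and side (325,250); larger pale mallet, top (276,292); green mallet, top (428,160); grey mallet, top (198,272). I choose the small pale one in the block. The crops confirm it, and its fitted position lies within 1 mm of the block's bore. The stand's ring shows at top (231,211).

>>> {"op": "apply_moves", "data": {
  "deltas": [
    {"dp":[0,-0.05,0],"roll":0,"grip":-1},
    {"dp":[0,-0.05,0],"roll":0,"grip":-1},
    {"dp":[-0.0238,0,0.0513],"roll":0,"grip":-1},
    {"dp":[-0.0238,0,0.0513],"roll":0,"grip":-1},
    {"dp":[-0.0238,0,0.0513],"roll":0,"grip":-1},
    {"dp":[-0.0238,0,0.0513],"roll":0,"grip":-1},
    {"dp":[-0.0238,0,0.0513],"roll":0,"grip":-1},
    {"dp":[-0.0238,0,0.0513],"roll":0,"grip":-1},
    {"dp":[-0.0238,0,0.0513],"roll":0,"grip":-1},
    {"dp":[-0.0238,0,0.0513],"roll":0,"grip":-1}
  ]
}}

```text
time_s: 1.35
ee_pos: [0.5136, -0.1854, 0.3163]
eef_rot: [-1.571, 0.0, -1.201]
force: [0.5, -0.4, -0.1]
grip_width: 0.0937
```

>>> {"op": "apply_moves", "data": {
  "deltas": [
    {"dp":[0,0,0],"roll":-0.1472,"grip":-1},
    {"dp":[0,0,0],"roll":-0.1472,"grip":-1},
    {"dp":[0,0,0],"roll":-0.1472,"grip":-1},
    {"dp":[0,0,0],"roll":-0.1472,"grip":-1},
    {"dp":[0,0,0],"roll":-0.1472,"grip":-1},
    {"dp":[0,0,0],"roll":-0.1472,"grip":-1},
    {"dp":[0,0,0],"roll":0,"grip":-1},
    {"dp":[0,0,0],"roll":0,"grip":-1}
  ]
}}

```text
time_s: 2.35
ee_pos: [0.5126, -0.1869, 0.3163]
eef_rot: [-1.571, 0.0, -0.321]
force: [0.3, -1.1, -0.7]
grip_width: 0.0944
```

>>> {"op": "apply_moves", "data": {
  "deltas": [
    {"dp":[0,0.04,0],"roll":0,"grip":-1},
    {"dp":[0,0.04,0],"roll":0,"grip":-1},
    {"dp":[0,0.04,0],"roll":0,"grip":-1},
    {"dp":[0,0.03,0],"roll":0,"grip":-1},
    {"dp":[0,0.02,0],"roll":0,"grip":-1},
    {"dp":[0,0.0133,0],"roll":0,"grip":-1},
    {"dp":[0,0,0],"roll":0,"grip":-1},
    {"dp":[0,0,0],"roll":0,"grip":-1}
  ]
}}

```text
time_s: 3.35
ee_pos: [0.513, -0.1871, 0.134]
eef_rot: [-1.571, -0.001, -0.318]
force: [-0.1, -0.0, 1.0]
grip_width: 0.0944
```

>>> {"op": "apply_moves", "data": {
  "deltas": [
    {"dp":[0,0,0],"roll":0,"grip":1},
    {"dp":[0,0,0],"roll":0,"grip":1},
    {"dp":[0,0,0],"roll":0,"grip":1},
    {"dp":[0,0,0],"roll":0,"grip":1},
    {"dp":[0,0,0],"roll":0,"grip":1},
    {"dp":[0,0,0],"roll":0,"grip":1},
    {"dp":[0,0,0],"roll":0,"grip":1},
    {"dp":[0,0,0],"roll":0,"grip":1}
  ],
  "newtons": 6
}}

```text
time_s: 4.35
ee_pos: [0.5127, -0.187, 0.1331]
eef_rot: [-1.571, -0.0, -0.318]
force: [0.2, -1.6, -0.1]
grip_width: 0.0369
```

>>> {"op": "apply_moves", "data": {
  "deltas": [
    {"dp":[0,0,0],"roll":0,"grip":1},
    {"dp":[0,0,0],"roll":0,"grip":1},
    {"dp":[0,0,0],"roll":0,"grip":1},
    {"dp":[0,0,0],"roll":0,"grip":1},
    {"dp":[0,-0.005,0],"roll":0,"grip":1},
    {"dp":[0,-0.01,0],"roll":0,"grip":1},
    {"dp":[0,-0.01,0],"roll":0,"grip":1},
    {"dp":[0,0,0],"roll":0,"grip":1}
  ],
  "newtons": 35
}}

```text
time_s: 5.35
ee_pos: [0.513, -0.1871, 0.1592]
eef_rot: [-1.571, -0.002, -0.318]
force: [-0.3, -0.2, -2.0]
grip_width: 0.0362
```

>>> {"op": "apply_moves", "data": {
  "deltas": [
    {"dp":[0,-0.025,0],"roll":0,"grip":1},
    {"dp":[0,-0.025,0],"roll":0,"grip":1},
    {"dp":[0,-0.025,0],"roll":0,"grip":1},
    {"dp":[0,-0.025,0],"roll":0,"grip":1},
    {"dp":[0,-0.025,0],"roll":0,"grip":1},
    {"dp":[0,-0.02,0],"roll":0,"grip":1},
    {"dp":[0,0,0],"roll":0,"grip":1},
    {"dp":[0,0,0],"roll":0,"grip":1}
  ]
}}

```text
time_s: 6.35
ee_pos: [0.5124, -0.1868, 0.3019]
eef_rot: [-1.571, 0.002, -0.318]
force: [-0.1, -0.5, -3.3]
grip_width: 0.0359
```

>>> {"op": "apply_moves", "data": {
  "deltas": [
    {"dp":[-0.0081,0,0.0281],"roll":0,"grip":1},
    {"dp":[-0.0081,0,0.0281],"roll":0,"grip":1},
    {"dp":[-0.0081,0,0.0281],"roll":0,"grip":1},
    {"dp":[-0.0081,0,0.0281],"roll":0,"grip":1},
    {"dp":[-0.0081,0,0.0281],"roll":0,"grip":1},
    {"dp":[-0.0081,0,0.0281],"roll":0,"grip":1},
    {"dp":[-0.0081,0,0.0281],"roll":0,"grip":1},
    {"dp":[-0.0081,0,0.0281],"roll":0,"grip":1},
    {"dp":[-0.0081,0,0.0281],"roll":0,"grip":1},
    {"dp":[-0.0081,0,0.0281],"roll":0,"grip":1}
  ]
}}

```text
time_s: 7.6
ee_pos: [0.5232, 0.1062, 0.3019]
eef_rot: [-1.572, 0.002, -0.318]
force: [-0.8, 0.5, -2.8]
grip_width: 0.0361
```

>>> {"op": "apply_moves", "data": {
  "deltas": [
    {"dp":[-0.0081,0,0.0281],"roll":0,"grip":1},
    {"dp":[-0.0081,0,0.0281],"roll":0,"grip":1},
    {"dp":[-0.0081,0,0.0281],"roll":0,"grip":1},
    {"dp":[-0.0078,0,0.0277],"roll":0,"grip":1},
    {"dp":[0,0,0],"roll":-0.043,"grip":1},
    {"dp":[0,0,0],"roll":-0.043,"grip":1},
    {"dp":[0,0,0],"roll":-0.043,"grip":1},
    {"dp":[0,0,0],"roll":0,"grip":1},
    {"dp":[0,0,0],"roll":0,"grip":1},
    {"dp":[0,0,0],"roll":0,"grip":1}
  ]
}}

```text
time_s: 8.85
ee_pos: [0.5279, 0.2217, 0.3029]
eef_rot: [-1.571, 0.0, -0.189]
force: [-1.3, -0.4, -2.5]
grip_width: 0.0361
```

```bash
python3 - <<'E'
from station import ctrl, imaging
import cv2, numpy as np
s=imaging.camera("side"); cv2.imwrite("pics/side1.png",s); print(ctrl.get_obs()["ee_pos"])
cv2.imwrite("pics/c3.png",cv2.resize(s[60:205,240:360],None,fx=4,fy=4,interpolation=cv2.INTER_CUBIC))
E
```

```text
[0.52798052 0.22167114 0.30303428]
```

View pics/c3.png

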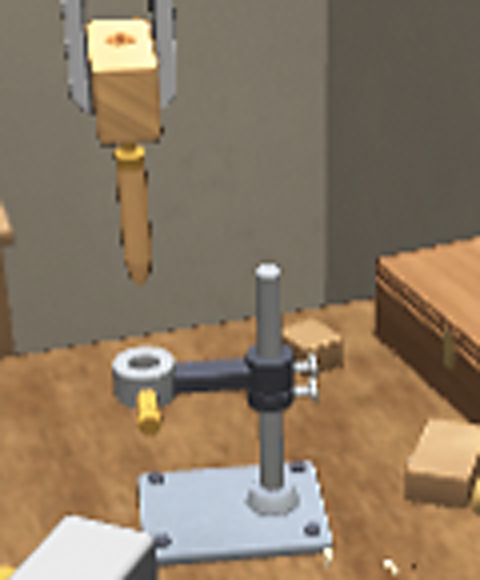

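The side picture shows the mallet held head up. Its tip is at side (274.6,130), and the ring's top centre is at about (276,150).

```bash
python3 - <<'E'
from geo import *
np.set_printoptions(precision=2,suppress=True)
x,y,z=.5280,.2217,.2847
P=[[x,y,z+.046],[x,y,z-.0157],[x,y,z-.105],[.5282,.2217,.124]]
print((proj("side",P)-[240,60]+.5)*4-.5)
P2=[[x+.01,y,z-.105],[x,y+.01,z-.105],[x,y,z-.095]]
print((proj("side",P2)-[240,60]+.5)*4-.5)
E
```

```text
[[119.52  37.25]
 [127.02 143.4 ]
 [137.02 283.37]
 [143.08 363.32]]
[[152.9  280.98]
 [133.14 276.49]
 [135.94 268.44]]
```

>>> {"op": "apply_moves", "data": {
  "deltas": [
    {"dp":[0,0.015,0],"roll":0,"grip":1},
    {"dp":[0,0.015,0],"roll":0,"grip":1},
    {"dp":[0,0.01,0],"roll":0,"grip":1},
    {"dp":[0,0.006,0],"roll":0,"grip":1},
    {"dp":[0,0.004,0],"roll":0,"grip":1},
    {"dp":[0,0.003,0],"roll":0,"grip":1},
    {"dp":[0,0.003,0],"roll":0,"grip":1},
    {"dp":[0,0.003,0],"roll":0,"grip":1},
    {"dp":[0,0,0],"roll":0,"grip":1}
  ]
}}

```text
time_s: 10.02
ee_pos: [0.5279, 0.2217, 0.244]
eef_rot: [-1.571, 0.0, -0.189]
force: [0.2, 0.4, -2.3]
grip_width: 0.036
```

```bash
python3 - <<'E'
from station import ctrl, imaging
import cv2, numpy as np
s=imaging.camera("side"); t=imaging.camera("top"); o=ctrl.get_obs(); print(o["ee_pos"],o["force"],o["moment"])
a=cv2.resize(s[110:180,250:320],None,fx=6,fy=6,interpolation=cv2.INTER_CUBIC)
b=cv2.resize(t[170:240,205:265],None,fx=6,fy=6,interpolation=cv2.INTER_CUBIC)
cv2.imwrite("pics/c4.png",np.hstack([a,b]))
E
```

```text
[0.52803208 0.22170261 0.24426663] [-0.55028114  0.58323509 -1.26659731] [-0.00414164 -0.0760889   0.05695118]
```

View pics/c4.png

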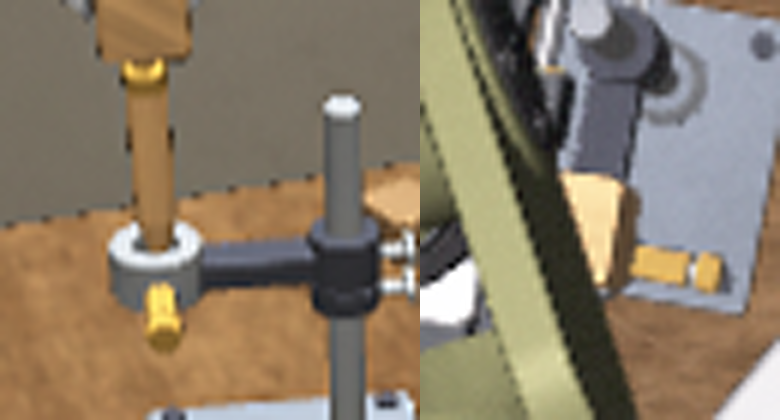

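The tip is inside the ring mouth at crop (158,245), about centred (ring centre at column 156). I'll go on slowly and watch the force.

>>> {"op": "apply_moves", "data": {
  "deltas": [
    {"dp":[0,0.002,0],"roll":0,"grip":1},
    {"dp":[0,0.002,0],"roll":0,"grip":1},
    {"dp":[0,0.002,0],"roll":0,"grip":1},
    {"dp":[0,0.002,0],"roll":0,"grip":1},
    {"dp":[0,0,0],"roll":0,"grip":1}
  ]
}}

```text
time_s: 10.75
ee_pos: [0.5279, 0.2217, 0.236]
eef_rot: [-1.571, 0.0, -0.189]
force: [-1.1, -0.4, -1.9]
grip_width: 0.0363
```

>>> {"op": "apply_moves", "data": {
  "deltas": [
    {"dp":[0,0.002,0],"roll":0,"grip":1},
    {"dp":[0,0.002,0],"roll":0,"grip":1},
    {"dp":[0,0,0],"roll":0,"grip":1}
  ]
}}

```text
time_s: 11.12
ee_pos: [0.5279, 0.2216, 0.232]
eef_rot: [-1.571, 0.0, -0.189]
force: [-0.3, -1.7, -2.1]
grip_width: 0.0363
```

>>> {"op": "apply_moves", "data": {
  "deltas": [
    {"dp":[0,0.002,0],"roll":0,"grip":1},
    {"dp":[0,0.002,0],"roll":0,"grip":1},
    {"dp":[0,0,0],"roll":0,"grip":1}
  ]
}}

```text
time_s: 11.5
ee_pos: [0.5279, 0.2215, 0.2279]
eef_rot: [-1.571, 0.0, -0.189]
force: [-0.2, -2.9, -3.1]
grip_width: 0.0357
```

```bash
python3 -c "
from station import ctrl
o=ctrl.get_obs(); print(o['ee_pos'],o['force'],o['moment'])"
```

```text
[0.52793768 0.22154701 0.22790299] [-0.17280392 -2.86525955 -3.13778316] [-0.89529534  0.25244112  0.01881336]
```

>>> {"op": "apply_moves", "data": {
  "deltas": [
    {"dp":[0,0,-0.0005],"roll":0,"grip":1},
    {"dp":[0,0,-0.0005],"roll":0,"grip":1},
    {"dp":[0,0,0],"roll":0,"grip":1},
    {"dp":[0,0,0],"roll":0,"grip":1}
  ]
}}

```text
time_s: 12.0
ee_pos: [0.5278, 0.2209, 0.2282]
eef_rot: [-1.57, -0.0, -0.189]
force: [-0.3, -0.8, -2.9]
grip_width: 0.0361
```

>>> {"op": "apply_moves", "data": {
  "deltas": [
    {"dp":[0,0.001,0],"roll":0,"grip":1},
    {"dp":[0,0.001,0],"roll":0,"grip":1},
    {"dp":[0,0,0],"roll":0,"grip":1},
    {"dp":[0,0,0],"roll":0,"grip":1}
  ]
}}

```text
time_s: 12.5
ee_pos: [0.5278, 0.2207, 0.2261]
eef_rot: [-1.571, -0.0, -0.189]
force: [0.5, 0.4, -2.2]
grip_width: 0.0359
```

```bash
python3 -c "
from station import ctrl
o=ctrl.get_obs(); print(o['ee_pos'],o['force'],o['moment'])"
```

```text
[0.52781995 0.22073742 0.22614989] [ 0.47704072  0.42489699 -2.20565106] [-0.05581393 -0.10458632  0.06147367]
```

>>> {"op": "apply_moves", "data": {
  "deltas": [
    {"dp":[0,0.0015,0],"roll":0,"grip":1},
    {"dp":[0,0.0015,0],"roll":0,"grip":1},
    {"dp":[0,0,0],"roll":0,"grip":1}
  ]
}}

```text
time_s: 12.88
ee_pos: [0.5278, 0.2208, 0.2231]
eef_rot: [-1.571, -0.0, -0.189]
force: [0.2, 0.1, -1.8]
grip_width: 0.0361
```

>>> {"op": "apply_moves", "data": {
  "deltas": [
    {"dp":[0,0.0015,0],"roll":0,"grip":1},
    {"dp":[0,0.0015,0],"roll":0,"grip":1},
    {"dp":[0,0,0],"roll":0,"grip":1}
  ]
}}

```text
time_s: 13.25
ee_pos: [0.5278, 0.2207, 0.22]
eef_rot: [-1.571, -0.0, -0.189]
force: [-0.1, 0.4, -1.4]
grip_width: 0.0357
```

>>> {"op": "apply_moves", "data": {
  "deltas": [
    {"dp":[0,0.0015,0],"roll":0,"grip":1},
    {"dp":[0,0.0015,0],"roll":0,"grip":1},
    {"dp":[0,0,0],"roll":0,"grip":1}
  ]
}}

```text
time_s: 13.62
ee_pos: [0.5277, 0.2207, 0.2167]
eef_rot: [-1.571, 0.001, -0.189]
force: [-0.4, 1.1, -3.2]
grip_width: 0.0362
```

```bash
python3 -c "
from station import ctrl
o=ctrl.get_obs(); print(o['ee_pos'],o['force'],o['moment'])"
```

```text
[0.52767821 0.22072128 0.21669846] [-0.40290962  1.08967611 -3.21648522] [ 0.21890895 -0.1184821   0.02613009]
```

>>> {"op": "apply_moves", "data": {
  "deltas": [
    {"dp":[0,0.0015,0],"roll":0,"grip":1},
    {"dp":[0,0.0015,0],"roll":0,"grip":1},
    {"dp":[0,0,0],"roll":0,"grip":1}
  ]
}}

```text
time_s: 14.0
ee_pos: [0.5277, 0.2207, 0.2139]
eef_rot: [-1.571, 0.0, -0.189]
force: [-0.3, 1.5, -2.8]
grip_width: 0.0356
```

>>> {"op": "apply_moves", "data": {
  "deltas": [
    {"dp":[0,0.0015,0],"roll":0,"grip":1},
    {"dp":[0,0.0015,0],"roll":0,"grip":1},
    {"dp":[0,0,0],"roll":0,"grip":1}
  ]
}}

```text
time_s: 14.38
ee_pos: [0.5278, 0.2207, 0.211]
eef_rot: [-1.571, 0.0, -0.189]
force: [0.7, 0.3, -1.6]
grip_width: 0.0356
```

>>> {"op": "apply_moves", "data": {
  "deltas": [
    {"dp":[0,0.0015,0],"roll":0,"grip":1},
    {"dp":[0,0.0015,0],"roll":0,"grip":1},
    {"dp":[0,0,0],"roll":0,"grip":1}
  ]
}}

```text
time_s: 14.75
ee_pos: [0.5277, 0.2207, 0.2078]
eef_rot: [-1.571, 0.0, -0.189]
force: [0.4, 0.6, -2.1]
grip_width: 0.0358
```

```bash
python3 -c "
from station import ctrl
o=ctrl.get_obs(); print(o['ee_pos'],o['force'],o['moment'])"
```

```text
[0.52774326 0.22070048 0.20784634] [ 0.41941274  0.637427   -2.08246904] [ 0.22486087 -0.13157659  0.00314073]
```

>>> {"op": "apply_moves", "data": {
  "deltas": [
    {"dp":[0,0.0015,0],"roll":0,"grip":1},
    {"dp":[0,0.0015,0],"roll":0,"grip":1},
    {"dp":[0,0,0],"roll":0,"grip":1}
  ]
}}

```text
time_s: 15.12
ee_pos: [0.5277, 0.2207, 0.2049]
eef_rot: [-1.571, 0.0, -0.189]
force: [-0.1, 1.1, -1.5]
grip_width: 0.0355
```

```bash
python3 - <<'E'
from station import ctrl, imaging
import cv2, numpy as np
s=imaging.camera("side"); o=ctrl.get_obs(); print(o["ee_pos"],o["force"],o["moment"])
cv2.imwrite("pics/c5.png",cv2.resize(s[95:185,240:320],None,fx=6,fy=6,interpolation=cv2.INTER_CUBIC))
E
```

```text
[0.52774251 0.22068293 0.20486016] [ 0.54381266  2.19257379 -1.48565573] [ 0.33006397 -0.11292631 -0.00598606]
```

View pics/c5.png

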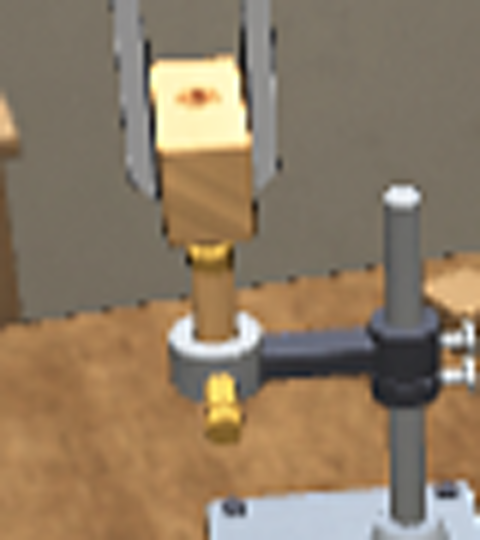

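The head is held upright over the ring, with the handle passing through it at crop (213,330). The gap is about 60 mm. I'll continue.

>>> {"op": "apply_moves", "data": {
  "deltas": [
    {"dp":[0,0.0015,0],"roll":0,"grip":1},
    {"dp":[0,0.0015,0],"roll":0,"grip":1},
    {"dp":[0,0.0015,0],"roll":0,"grip":1}
  ]
}}

```text
time_s: 15.55
ee_pos: [0.5278, 0.2208, 0.2006]
eef_rot: [-1.571, -0.0, -0.189]
force: [-0.3, 1.7, 1.7]
grip_width: 0.0358
```

>>> {"op": "apply_moves", "data": {
  "deltas": [
    {"dp":[0,0.0015,0],"roll":0,"grip":1},
    {"dp":[0,0.0015,0],"roll":0,"grip":1},
    {"dp":[0,0.0015,0],"roll":0,"grip":1}
  ]
}}

```text
time_s: 15.92
ee_pos: [0.5278, 0.2208, 0.196]
eef_rot: [-1.571, -0.0, -0.189]
force: [0.2, 2.1, 0.9]
grip_width: 0.0358
```

>>> {"op": "apply_moves", "data": {
  "deltas": [
    {"dp":[0,0.0015,0],"roll":0,"grip":1},
    {"dp":[0,0.0015,0],"roll":0,"grip":1},
    {"dp":[0,0.0015,0],"roll":0,"grip":1}
  ]
}}

```text
time_s: 16.3
ee_pos: [0.5278, 0.2208, 0.1915]
eef_rot: [-1.571, 0.0, -0.189]
force: [-0.3, 1.8, 1.2]
grip_width: 0.0359
```

```bash
python3 -c "
from station import ctrl
o=ctrl.get_obs(); print(o['ee_pos'],o['force'],o['moment'])"
```

```text
[0.52779761 0.22077274 0.19152287] [-0.29648777  1.84722745  1.21174016] [ 0.50679351 -0.08497781 -0.01789534]
```

>>> {"op": "apply_moves", "data": {
  "deltas": [
    {"dp":[0,0.002,0],"roll":0,"grip":1},
    {"dp":[0,0.002,0],"roll":0,"grip":1},
    {"dp":[0,0.002,0],"roll":0,"grip":1},
    {"dp":[0,0.002,0],"roll":0,"grip":1},
    {"dp":[0,0.002,0],"roll":0,"grip":1}
  ]
}}

```text
time_s: 16.92
ee_pos: [0.5278, 0.2208, 0.1815]
eef_rot: [-1.571, 0.0, -0.189]
force: [0.5, 3.1, -0.0]
grip_width: 0.0358
```

>>> {"op": "apply_moves", "data": {
  "deltas": [
    {"dp":[0,0.002,0],"roll":0,"grip":1},
    {"dp":[0,0.002,0],"roll":0,"grip":1},
    {"dp":[0,0.002,0],"roll":0,"grip":1},
    {"dp":[0,0.002,0],"roll":0,"grip":1},
    {"dp":[0,0.002,0],"roll":0,"grip":1}
  ]
}}

```text
time_s: 17.55
ee_pos: [0.5278, 0.2207, 0.1715]
eef_rot: [-1.571, 0.0, -0.189]
force: [0.9, 4.1, 0.5]
grip_width: 0.0357
```

>>> {"op": "apply_moves", "data": {
  "deltas": [
    {"dp":[0,0.002,0],"roll":0,"grip":1},
    {"dp":[0,0.002,0],"roll":0,"grip":1},
    {"dp":[0,0.002,0],"roll":0,"grip":1},
    {"dp":[0,0.002,0],"roll":0,"grip":1},
    {"dp":[0,0.002,0],"roll":0,"grip":1}
  ]
}}

```text
time_s: 18.18
ee_pos: [0.5278, 0.2207, 0.1615]
eef_rot: [-1.571, 0.0, -0.189]
force: [0.4, 4.4, -0.0]
grip_width: 0.0357
```

>>> {"op": "apply_moves", "data": {
  "deltas": [
    {"dp":[0,0.0015,0],"roll":0,"grip":1},
    {"dp":[0,0.0015,0],"roll":0,"grip":1},
    {"dp":[0,0.0015,0],"roll":0,"grip":1},
    {"dp":[0,0.001,0],"roll":0,"grip":1}
  ]
}}

```text
time_s: 18.68
ee_pos: [0.5278, 0.2207, 0.156]
eef_rot: [-1.571, 0.0, -0.189]
force: [0.3, 3.7, 0.1]
grip_width: 0.0362
```

>>> {"op": "apply_moves", "data": {
  "deltas": [
    {"dp":[0,0.001,0],"roll":0,"grip":1},
    {"dp":[0,0.001,0],"roll":0,"grip":1},
    {"dp":[0,0.001,0],"roll":0,"grip":1},
    {"dp":[0,0.001,0],"roll":0,"grip":1}
  ]
}}

```text
time_s: 19.18
ee_pos: [0.5278, 0.2207, 0.1521]
eef_rot: [-1.571, -0.0, -0.189]
force: [0.2, 3.1, 0.7]
grip_width: 0.036
```

>>> {"op": "apply_moves", "data": {
  "deltas": [
    {"dp":[0,0.001,0],"roll":0,"grip":1},
    {"dp":[0,0.001,0],"roll":0,"grip":1},
    {"dp":[0,0.001,0],"roll":0,"grip":1}
  ]
}}

```text
time_s: 19.55
ee_pos: [0.5277, 0.2207, 0.149]
eef_rot: [-1.571, 0.0, -0.189]
force: [0.1, 3.9, -2.1]
grip_width: 0.0358
```

>>> {"op": "apply_moves", "data": {
  "deltas": [
    {"dp":[0,0.001,0],"roll":0,"grip":1},
    {"dp":[0,0.001,0],"roll":0,"grip":1}
  ]
}}

```text
time_s: 19.8
ee_pos: [0.5276, 0.2203, 0.1467]
eef_rot: [-1.572, 0.001, -0.189]
force: [-1.0, 0.2, -2.6]
grip_width: 0.0361
```

>>> {"op": "apply_moves", "data": {
  "deltas": [
    {"dp":[0,0.0007,0],"roll":0,"grip":1},
    {"dp":[0,0.0007,0],"roll":0,"grip":1}
  ]
}}

```text
time_s: 20.05
ee_pos: [0.5278, 0.2206, 0.1457]
eef_rot: [-1.571, 0.0, -0.189]
force: [-0.0, 0.4, -2.0]
grip_width: 0.0361
```

>>> {"op": "apply_moves", "data": {
  "deltas": [
    {"dp":[0,0.0007,0],"roll":0,"grip":1},
    {"dp":[0,0.0007,0],"roll":0,"grip":1}
  ]
}}

```text
time_s: 20.3
ee_pos: [0.5279, 0.2207, 0.1448]
eef_rot: [-1.571, -0.0, -0.189]
force: [-3.6, -1.5, 7.2]
grip_width: 0.036
```

>>> {"op": "apply_moves", "data": {
  "deltas": [
    {"dp":[0,0.0005,0],"roll":0,"grip":1},
    {"dp":[0,0.0005,0],"roll":0,"grip":1}
  ]
}}

```text
time_s: 20.55
ee_pos: [0.528, 0.2208, 0.1446]
eef_rot: [-1.57, -0.001, -0.189]
force: [-6.2, -2.4, 13.9]
grip_width: 0.0361
```

>>> {"op": "apply_moves", "data": {
  "deltas": [
    {"dp":[0,-0.0004,0],"roll":0,"grip":1},
    {"dp":[0,0,0],"roll":0,"grip":1},
    {"dp":[0,0,0],"roll":0,"grip":1},
    {"dp":[0,0,0],"roll":0,"grip":1},
    {"dp":[0,0,0],"roll":0,"grip":1}
  ],
  "newtons": 4
}}

```text
time_s: 21.18
ee_pos: [0.528, 0.2209, 0.1443]
eef_rot: [-1.57, -0.001, -0.189]
force: [-2.4, 0.1, 5.8]
grip_width: 0.0361
```

>>> {"op": "apply_moves", "data": {
  "deltas": [
    {"dp":[0,0,0],"roll":0,"grip":0.0},
    {"dp":[0,0,0],"roll":0,"grip":-0.28},
    {"dp":[0,0,0],"roll":0,"grip":-0.28},
    {"dp":[0,0,0],"roll":0,"grip":-0.28},
    {"dp":[0,0,0],"roll":0,"grip":-0.28},
    {"dp":[0,0,0],"roll":0,"grip":-0.28}
  ]
}}

```text
time_s: 21.92
ee_pos: [0.5278, 0.2207, 0.1437]
eef_rot: [-1.571, 0.0, -0.189]
force: [-0.3, -0.4, 0.2]
grip_width: 0.0601
```

```bash
python3 - <<'E'
from station import ctrl, imaging
import cv2, numpy as np
s=imaging.camera("side"); o=ctrl.get_obs(); print(o["ee_pos"],o["force"],o["moment"],o["grip_width"])
cv2.imwrite("pics/c6.png",cv2.resize(s[95:185,230:340],None,fx=6,fy=6,interpolation=cv2.INTER_CUBIC))
E
```

```text
[0.5277903  0.22071859 0.14375059] [-0.70938146 -0.34324212 -0.42418554] [-0.04205359 -0.03582767  0.06297095] 0.05988045603191874
```

View pics/c6.png

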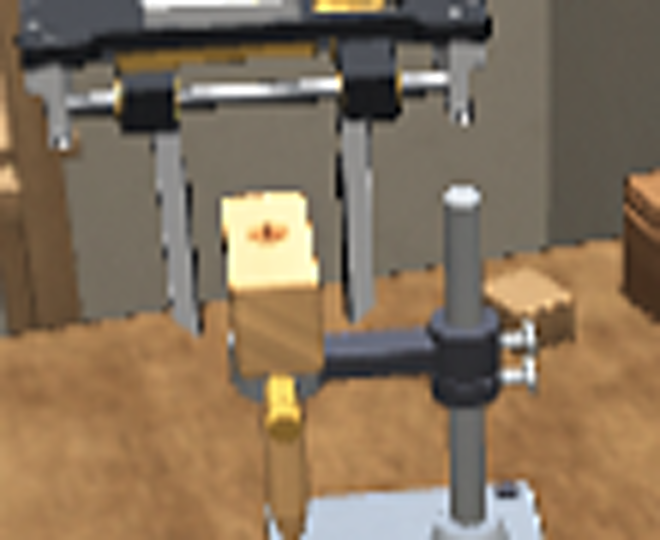

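Released. The head sits on the ring, with its front bottom edge at crop (280,370) and the handle showing below the ring. I'll retract straight up and check again.

>>> {"op": "apply_moves", "data": {
  "deltas": [
    {"dp":[0,-0.005,0],"roll":0,"grip":-0.28},
    {"dp":[0,-0.01,0],"roll":0,"grip":-0.28},
    {"dp":[0,-0.02,0],"roll":0,"grip":-0.28},
    {"dp":[0,-0.03,0],"roll":0,"grip":-0.28},
    {"dp":[0,-0.04,0],"roll":0,"grip":-0.28},
    {"dp":[0,-0.03,0],"roll":0,"grip":-0.28},
    {"dp":[0,-0.02,0],"roll":0,"grip":-0.28},
    {"dp":[0,0,0],"roll":0,"grip":-0.28},
    {"dp":[0,0,0],"roll":0,"grip":-0.28}
  ]
}}

```text
time_s: 23.1
ee_pos: [0.5275, 0.2206, 0.2979]
eef_rot: [-1.571, 0.001, -0.189]
force: [-0.6, 0.1, -0.5]
grip_width: 0.0603
```

>>> {"op": "apply_moves", "data": {
  "deltas": [
    {"dp":[-0.03,0,-0.05],"roll":0,"grip":-0.28},
    {"dp":[-0.03,0,-0.05],"roll":0,"grip":-0.28},
    {"dp":[-0.03,0,-0.05],"roll":0,"grip":-0.28},
    {"dp":[0,0,-0.05],"roll":0,"grip":-0.28},
    {"dp":[0,0,-0.05],"roll":0,"grip":-0.28},
    {"dp":[0,0,-0.03],"roll":0,"grip":-0.28},
    {"dp":[0,0,0],"roll":0,"grip":-0.28},
    {"dp":[0,0,0],"roll":0,"grip":-0.28}
  ]
}}

```text
time_s: 24.1
ee_pos: [0.3868, -0.0369, 0.2983]
eef_rot: [-1.571, 0.001, -0.189]
force: [-0.3, 0.2, -0.1]
grip_width: 0.0606
```

```bash
python3 - <<'E'
from station import ctrl, imaging
from geo import *
s=imaging.camera("side"); t=imaging.camera("top"); print(ctrl.get_obs()["time_s"])
a0=cv2.imread("pics/side0.png"); t0=cv2.imread("pics/top0.png")
k=5
f=lambda i,x,y,w,h: cv2.resize(i[y:y+h,x:x+w],None,fx=k,fy=k,interpolation=cv2.INTER_CUBIC)
up=np.hstack([f(a0,255,105,80,60),f(s,255,105,80,60)]); dn=np.hstack([f(t0,215,165,80,60),f(t,215,165,80,60)])
cv2.imwrite("pics/c7.png",np.vstack([up,dn]))
# predicted head corners if seated flat at ring top .1268, yaw -.189
P=place(.5278,.2207,-.189,[[.018,.04,.1728],[.018,-.04,.1728],[-.018,-.04,.1728],[-.018,.04,.1728],[-.018,-.04,.1268],[.018,-.04,.1268]])
print(((proj("side",P)-[255,105]+.5)*k-.5+[400,0]).round().tolist()); print(((proj("top",P)-[215,165]+.5)*k-.5+[400,300]).round().tolist())
E
```

```text
24.2
[[529.0, 105.0], [540.0, 178.0], [464.0, 184.0], [458.0, 110.0], [471.0, 268.0], [545.0, 262.0]]
[[383.0, 469.0], [563.0, 498.0], [548.0, 580.0], [367.0, 550.0], [565.0, 586.0], [579.0, 508.0]]
```

View pics/c7.png

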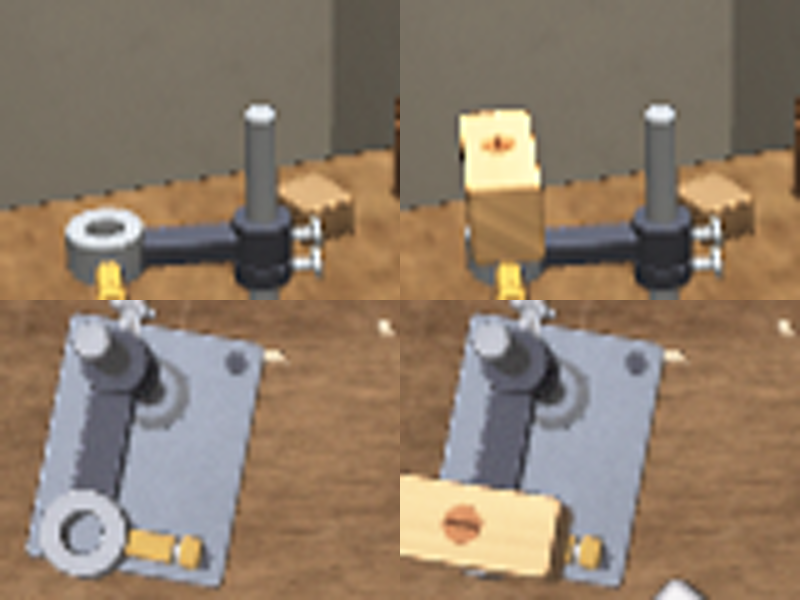

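The mallet is on the ring and the plunger knob is at crop column 600, which is 200 in the empty-stand picture, so it hasn't shifted. The head's lower corners are within a few crop pixels of where a flat seat predicts. Handing in.

```bash
python3 -c "
from station import ctrl
print(ctrl.hand_in())"
```

```text
the job is handed in; nothing more can be done
None
```

The small pale mallet is in its collar on the bench stand, seated on the ring and released. I handed the job in at about 24 s, with the gripper clear of everything.

- **Going in:** As the taper entered, the ring pushed back with about 3 N along y. I moved about 1 mm toward −y and the force went away.
- **Plunger:** Sliding past it took about 3–4 N axially, a little under the 4–9 N you gave, with a side push of about 4 N. That push fell to about zero roughly 2 mm before the head seated, slightly earlier than the 1 mm you described. I read that as the snap into the groove.
- **Seating:** I pressed until the wrist read about 14 N upward (about 16 N at the ring), with 6 N of side force at that moment. I eased it off before opening the jaws.
- **Last checks:** In both cameras the head lies within a few crop pixels (1 px or less in the camera picture) of where a flat seat predicts. The plunger knob is where it was with the ring empty. No force reading suggested contact with anything else.
- **Not checked:** I did not confirm the plunger by tugging on the mallet. I also did not compare the other bench items before and after, though the arm's path stayed above them.

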